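Show the next gauge case to the inspection camera

ROBOT

A 7-joint arm with a two-finger parallel gripper is mounted at the origin on the work surface. World frame = base frame: x ahead of the robot, y to its left, z up, the work surface at z = 0. Lengths are in m, angles in rad, forces in N, time in s.
With the tool pointing down it reaches from about 0.4 to 0.85 m from the base axis. Payload 6.9 kg.
Tool frame: the origin (TCP) lies midway between the tips of the shut fingers; the grasp point (between the pads) lies behind it (ctrl.pinch_z is the z of the grasp point in the tool frame, in m); z points along the fingers, y is the line along which they close (so a half turn about z gives the same grasp; the last joint's range is limited). The gripper opens to 85 mm and grips with 20 to 120 N. Pads are 22 mm wide; open, the fingers measure 114 mm over their backs; the gripper's body (76 mm by 85 mm) begins 54 mm behind the grasp point. The pads swing forward as they close: fully open they stand 13 mm farther back than shut.
Start: joints at [-1.165, 0.507, -0.238, 1.5, 0.126, 1.149, -0.155], TCP at [0.185, 0.597, 0.231] pointing down, gripper open.
Joint ranges: [-3.08, 3.08], [-0.24, 2.05], [-1.43, 1.35], [0, 2.5], [-1.52, 4.66], [0.17, 1.96], [-2.89, 2.89]. Speed limits (rad/s): [2.39, 2.39, 3.14, 3.14, 3.14, 3.14, 3.14].

INTERFACE

Orientations are given as a unit quaternion [w, x, y, z].
In Python, from station import ctrl, get_state, vision, ticket, models gives the robot as it stands. Calls block until the motion is done:
- ctrl.movep(position, orientation): joint-space move of the TCP to a pose.
- ctrl.movel(position, frame=None, max_speed=0.15): straight line of the TCP; frame=None keeps the orientation; max_speed is the mean speed in m/s.
- ctrl.set_joints(angles): joint-space move.
- ctrl.ungrasp() and ctrl.close_gripper(force=None): open the fingers fully, or close them until they stop; force is the grip in N (None keeps the last).
- ctrl.pause(seconds).
- ctrl.ik(position, orientation): joint angles nearest the present ones, or None.
- get_state(): the state.
- vision.grab_frame(name): name is "side" or "top"; returns (picture, depth): 384x512x3 uint8, blue, green, red; 384x512 float32, m along the optical axis (not along the pixel's ray), 0 where there is no reading.
- vision.camera_info(name): a dict with "mtx" (3x3 intrinsics, pixels), "R" (3x3) and "t" (3): a world point X has camera coordinates R X + t. Camera axes: x right, y down, z forward; pixel columns grow to the right and rows downward; lengths in m; the calibration is good to about 2 mm. A picture is of the moment at which its call begins. camera_info takes no time and is no camera call.
A pose or a line that the arm cannot do raises ctrl.Unreachable and nothing moves.
- ticket.close_job(): hands the job in; it is judged then, once.
Trained networks look in the newest picture that a camera, given by its name, has taken for a name from the list of things; names that differ only in an ending like _2 or _b are one class to them, and where a whole thing is asked for, a point or a joint stands for the part that bears it (a point fixed in the world has none). Each returns a list of dicts, best first, with "p" (0 to 1); they miss things now and then, are a little off and sometimes report something else, mostly with a low value. They report only what shows in the picture. A call takes as long as a camera call.
- models.recognise(camera, target): "point" ([column, row] in pixels, amid what is visible of it).
- models.masks_of(camera, target): "mask" (384x512 bool, what is visible of it) and "point" ([column, row] in pixels, amid what is visible of it).
The state is a dict: "time": time; "qpos": joint angles; "qd": joint speeds; "tau": joint torques, N m; "tcp_pos": TCP position; "eef_rot": TCP orientation; "contact_force": force on the tool from outside, world axes, zero at the start; "wrist_torque": the same for the moment, N m; "width": finger opening in m; "gripper_force": force on a finger pad.
Only numpy, scipy, OpenCV 4.12 (cv2) and the standard library are available. Lean on these libraries where they do the work, as an engineer would, in place of code of your own. Each camera call takes 0.05 s, during which the arm holds its last target. There are 200 camera calls.

TASK

The blue gauge case has been inspected and the red one is next, and only one case may be open at a time: first lower the blue lid gently until it is fully shut, then raise the red case's lid and hold it open at 60 degrees (within about 5) so that the gauge blocks inside can be photographed. The red lid falls shut when let go, so finish still holding it in the gripper, steady at that angle, with the blue case still shut. Let neither lid drop or slam, and leave everything else on the bench alone.

Things in the scene. Friction and masses are not known exactly. Their poses are not given: they have to be found in the camera images.
- red_case: red plastic gauge case, fixed to the bench, 150 mm deep (its x) by 200 mm wide (its y) by 60 mm high, holding rows of steel gauge blocks. Origin: middle of its underside. Its -x side is the front, towards the robot within 0.3 rad of yaw; the lid (150 x 200 x 14 mm) lies on top of it and is hinged on the rear (+x) top edge, 75 mm behind the origin
- blue_case: blue plastic gauge case, fixed to the bench, 150 mm deep (its x) by 200 mm wide (its y) by 60 mm high, holding steel setting rods. Origin: middle of its underside. Its -x side is the front, towards the robot within 0.3 rad of yaw; the lid (150 x 200 x 14 mm) lies on top of it and is hinged on the rear (+x) top edge, 75 mm behind the origin
- red_lid (a joint): opening angle of the red lid, rad: 0 closed, grows as the front edge swings up and back, stop at 1.8. 0.28 to 0.46 kg, free hinge: it falls shut when let go (below about 1.5)
- blue_lid (a joint): opening angle of the blue lid, rad: 0 closed, grows as it opens; starts open between 0.85 and 1.35. About 0.3 kg, stiff friction hinge: it stays where it is left, even just short of closed, and takes about 1 to 3 N at the pull to move
- red_lid_pull (a point): centre of the red lid's pull: an aluminium crossbar (cylinder 18 mm diameter, 28 mm long, along the hinge direction, flat ends to pinch) on a 12 x 8 mm stem, 30 mm out from the middle of the lid's front edge. With the lid closed it is 180 mm before the hinge line, 7 mm above it and 67 mm above the bench. It moves with the lid; its axes turn with the lid, at angle 0 those of the case
- blue_lid_pull (a point): centre of the blue lid's pull: an aluminium crossbar (cylinder 18 mm diameter, 28 mm long, along the hinge direction, flat ends to pinch) on a 12 x 8 mm stem, 30 mm out from the middle of the lid's front edge. With the lid closed it is 180 mm before the hinge line, 7 mm above it and 67 mm above the bench. It moves with the lid; its axes turn with the lid, at angle 0 those of the case
- red_lid_hinge (a point): middle of the red lid's hinge line, on the case's rear top edge 60.5 mm above the bench; its y axis runs along the hinge line. The axes turn with the lid: its -x axis points from the hinge to the lid's front edge
- blue_lid_hinge (a point): middle of the blue lid's hinge line, on the case's rear top edge 60.5 mm above the bench; its y axis runs along the hinge line. The axes turn with the lid: its -x axis points from the hinge to the lid's front edge
- test_block: bystander: loose steel hardness test disc, 64 mm diameter, 16 mm high; origin at the middle of its underside
- micrometer: bystander: loose micrometer with a green frame lying flat, about 55 x 155 x 16 mm; origin on its underside
- indicator: bystander: loose dial indicator on a black 60 x 50 x 50 mm base with a thin post, 180 mm high, its dial 75 mm to the -y side; origin under the base
- flask: bystander: loose light grey drinking flask with an orange cap, 68 mm diameter, 220 mm high; origin at the middle of its underside
- calculator: bystander: loose grey pocket calculator, 140 x 75 x 15 mm; origin at the middle of its underside
- caliper_box: bystander: loose flat grey caliper box, 260 x 90 x 26 mm; origin at the middle of its underside

How it is judged:
By the outcome, as a careful person would: the job done as asked, in the order asked, and still so for the second after the job is handed in, while the arm keeps its last pose, push and grip.
It also fails if it takes over 58 s, if anything falls off the work surface, if the arm or the gripper's body presses on something with over 40 N, if the wrist force passes 120 N, or if a joint passes its speed limit or range.

## Working session

There is one attempt and no reset: what is moved stays moved. The work goes in short steps, each a Python script; the robot and the scene stay as the last script left them, time stands still between calls to the robot, and variables do not carry over. Pictures are saved under pics/ and viewed, at most 10 in all, crops included, and the job is handed in when it is done.

```bash
ls; mkdir -p pics; cat > h.py <<'E'
import numpy as np, cv2
from station import ctrl,get_state,vision,ticket,models
def cloud(cam,depth):
    c=vision.camera_info(cam);K,R,t=map(np.array,(c["mtx"],c["R"],c["t"]))
    v,u=np.mgrid[:384,:512]
    P=np.stack([(u-K[0,2])/K[0,0]*depth,(v-K[1,2])/K[1,1]*depth,depth],-1)
    return (P-t)@R
def proj(cam,X):
    c=vision.camera_info(cam);K,R,t=map(np.array,(c["mtx"],c["R"],c["t"]))
    p=K@(R@np.array(X)+t);return p[:2]/p[2]
E
python3 - <<'E'
from h import *
ims=[]
for cam in("side","top"):
    im,d=vision.grab_frame(cam);ims.append(im);W=cloud(cam,d);np.savez(f"{cam}.npz",im=im,d=d,W=W)
    print(cam,np.round(-np.array(vision.camera_info(cam)["R"]).T@vision.camera_info(cam)["t"],3))
    for n in["red_case","blue_case","red_lid","blue_lid","red_lid_pull","blue_lid_pull","test_block","micrometer","indicator","flask","calculator","caliper_box"]:
        for m in models.masks_of(cam,n)[:1]:
            k=m["mask"]&(d>0);np.save(f"m_{cam}_{n}.npy",m["mask"])
            print(n,round(m["p"],2),np.round(m["point"]),k.sum(),np.round(np.median(W[k],0),3) if k.sum() else "")
    cv2.imwrite(f"pics/{cam}0.png",im)
s=get_state();print(s["time"],s["tcp_pos"],s["eef_rot"],ctrl.pinch_z,s["width"],s["contact_force"])
E
```

```text
pics
side [0.478 0.853 1.036]
red_case 0.74 [270. 226.] 3628 [0.533 0.174 0.072]
blue_case 0.71 [271. 146.] 2640 [ 0.567 -0.156  0.044]
red_lid 0.58 [272. 224.] 2921 [0.533 0.159 0.072]
blue_lid 0.76 [258. 129.] 860 [ 0.608 -0.158  0.154]
red_lid_pull 0.64 [268. 224.] 2839 [0.534 0.16  0.072]
test_block 0.79 [210. 183.] 250 [ 0.764 -0.03   0.013]
micrometer 0.82 [199. 230.] 324 [0.756 0.154 0.01 ]
indicator 0.58 [256.  91.] 304 [ 0.668 -0.444  0.082]
flask 0.77 [304.  96.] 790 [ 0.48  -0.422  0.104]
calculator 0.95 [222. 150.] 586 [ 0.762 -0.19   0.011]
caliper_box 0.93 [263. 345.] 4012 [0.521 0.504 0.024]
top [0.519 0.005 1.612]
red_case 0.73 [220. 214.] 2660 [0.531 0.141 0.074]
blue_case 0.65 [315. 205.] 2942 [ 0.557 -0.189  0.046]
red_lid 0.75 [321. 194.] 945 [ 0.606 -0.182  0.172]
blue_lid 0.61 [317. 192.] 929 [ 0.604 -0.176  0.174]
red_lid_pull 0.83 [216. 214.] 2717 [0.529 0.144 0.074]
blue_lid_pull 0.7 [317. 189.] 1010 [ 0.605 -0.178  0.17 ]
test_block 0.74 [272. 151.] 256 [ 0.76  -0.039  0.016]
micrometer 0.76 [218. 152.] 233 [0.75  0.145 0.013]
indicator 0.77 [391. 177.] 471 [ 0.653 -0.449  0.053]
flask 0.9 [392. 228.] 620 [ 0.478 -0.433  0.142]
caliper_box 0.96 [116. 214.] 2035 [0.519 0.491 0.025]
1.3 [0.18518609 0.59693502 0.23130331] [-3.43495931e-06  1.49845008e-01  9.88709499e-01  1.08583854e-05] -0.0187 0.08572430142201563 [0.67427194 0.3497588  0.24105883]
```

```bash
python3 - <<'E'
from h import *
a=np.load("side.npz")["im"];b=np.load("top.npz")["im"]
cv2.imwrite("pics/s.png",cv2.resize(a[60:320,120:420],None,fx=2.6,fy=2.3));cv2.imwrite("pics/t.png",cv2.resize(b[110:290,80:440],None,fx=2.2,fy=2.2,interpolation=2))
E
```

```text
(no output)
```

View pics/s.png

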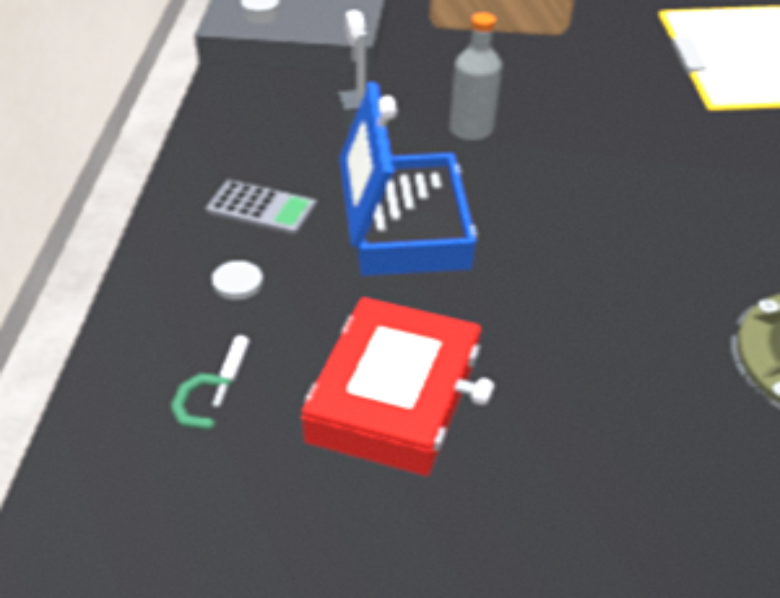

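View pics/t.png

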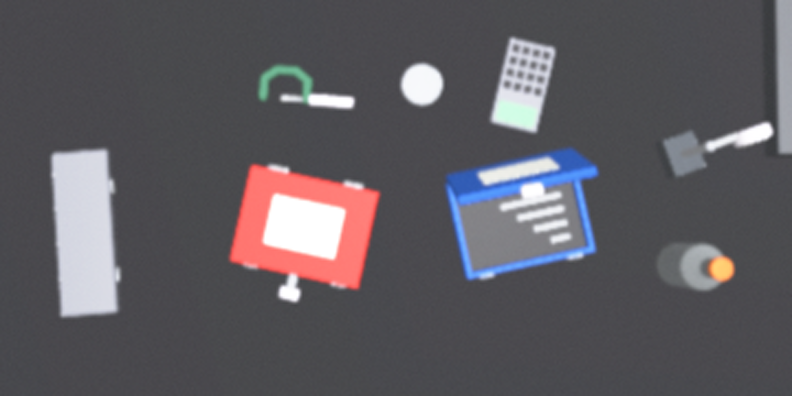

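The side view (s.png, 2.6×/2.3× crop) shows the red case shut with its pull at about crop (480,390), and the blue lid open with its pull at about (388,108). The top view agrees: red pull near full-image (212,243), blue pull near (322,196). The space around both pulls is clear. The networks confused the two lids in the top view, so I'll segment by colour and fit box models.

```bash
cat >> h.py <<'E'
from scipy.optimize import least_squares
from scipy.spatial.transform import Rotation as Ro
HZ=0.0605
def box(P,lo,hi):
    q=np.abs(P-(lo+hi)/2)-(hi-lo)/2
    return np.linalg.norm(np.maximum(q,0),axis=1)+np.minimum(q.max(1),0)
def lidrot(yaw,th): return Ro.from_euler("z",yaw)*Ro.from_euler("y",th)   # -x axis rises with +th
def hinge(p): return np.array([p[0]+.075*np.cos(p[2]),p[1]+.075*np.sin(p[2]),HZ])
def pull(p,th): return hinge(p)+lidrot(p[2],th).apply([-.18,0,.007])
def pts(col,data):
    out=[]
    for im,W in data:
        b,g,r=[im[...,i].astype(int) for i in range(3)]
        k=(r-np.maximum(b,g)>60) if col=="red" else (b-r>60)
        k=cv2.erode(k.astype(np.uint8),np.ones((2,2)))>0
        c=np.array([.53,.15] if col=="red" else [.57,-.18])
        k&=(np.linalg.norm(W[...,:2]-c,axis=-1)<.19)&(W[...,2]>.01)&(W[...,2]<.3)
        out.append(W[k])
    return np.vstack(out)
def fit(P,p0,fix=None):
    def f(p):
        if fix is not None:p=np.r_[p[:3] if fix[0] is None else fix[0],p[-1]]
        c=Ro.from_euler("z",p[2]).inv().apply(P-[p[0],p[1],0])
        l=lidrot(p[2],p[3]).inv().apply(P-hinge(p))
        return np.minimum(np.abs(box(c,np.array([-.075,-.1,0]),np.array([.075,.1,.06]))),np.abs(box(l,np.array([-.15,-.1,0.]),np.array([0,.1,.014]))))
    s=least_squares(f,p0,loss="soft_l1",f_scale=.003,x_scale=[.01,.01,.05,.05][-len(p0):]);return s.x,np.median(np.abs(f(s.x)))
def pose(p,th,tilt,back=0.):
    """tcp pos/quat; tilt = elevation of tool-back dir from lid outward (-x of lid), about hinge"""
    R=lidrot(p[2],th)
    # tool z = -(back dir); back dir = cos(tilt)*(-x)+sin(tilt)*z in lid frame
    z=np.array([np.cos(tilt),0,-np.sin(tilt)]);y=np.array([0,1.,0]);x=np.cross(y,z)
    T=R*Ro.from_matrix(np.c_[x,y,z])
    q=T.as_quat();pos=pull(p,th)+T.apply([0,0,-ctrl.pinch_z-back])
    return pos,q[[3,0,1,2]]
E
python3 - <<'E'
from h import *
D=[(np.load(f"{c}.npz")["im"],np.load(f"{c}.npz")["W"]) for c in("side","top")]
for col,p0 in(("red",[.53,.15,-.2,0]),("blue",[.55,-.18,.2,1.1])):
  for nm,dd in(("both",D),("side",D[:1]),("top",D[1:])):
    P=pts(col,dd);p,r=fit(P,p0);print(col,nm,len(P),np.round(p,4),round(r,4),"pull",np.round(pull(p,p[3]),3),np.round(proj("side",pull(p,p[3]))),np.round(proj("top",pull(p,p[3]))))
  P=pts(col,D);p,r=fit(P,p0);np.save(col+".npy",p)
b=np.load("blue.npy");r=np.load("red.npy")
for t in(20,30,45,60,75):
  for p,ths in((b,(b[3],.6,0)),(r,(0,.5,1.047))):
    print(t,[None if (q:=ctrl.ik(*pose(p,th,np.radians(t)))) is None else np.round(q,2).tolist() for th in ths])
E
```

```text
red both 4120 [ 0.5354  0.1438 -0.2107 -0.0105] 0.0017 pull [0.433 0.166 0.066] [305. 230.] [210. 242.]
red side 2384 [ 0.5359  0.1439 -0.2109 -0.0188] 0.0012 pull [0.433 0.166 0.064] [305. 230.] [211. 242.]
red top 1736 [ 0.533   0.141  -0.2042  0.0034] 0.0022 pull [0.43  0.162 0.068] [306. 229.] [211. 243.]
blue both 2131 [ 0.5499 -0.1899  0.2158  1.292 ] 0.0018 pull [ 0.581 -0.183  0.235] [269. 106.] [321. 197.]
blue side 1217 [ 0.5521 -0.1891  0.2167  1.2911] 0.0013 pull [ 0.583 -0.182  0.235] [269. 106.] [320. 196.]
blue top 914 [ 0.549  -0.1945  0.2232  1.2947] 0.001 pull [ 0.581 -0.187  0.236] [270. 105.] [322. 197.]
20 [[0.14, 0.53, 0.17, 1.51, -0.06, 1.17, 2.11], [0.38, 0.38, 0.36, 2.31, -1.52, 0.61, -2.44], None]
20 [None, [-0.01, 0.63, -1.23, 2.49, 1.59, 1.27, -1.03], [-0.35, 0.34, -0.04, 1.89, 0.16, 0.77, 0.87]]
30 [[0.13, 0.62, 0.14, 1.37, 0.03, 1.38, 2.03], [1.15, 0.43, -0.83, 2.19, 0.18, 0.29, 2.05], None]
30 [None, [-0.95, 0.35, 0.36, 2.39, 1.41, 0.28, -0.62], [-0.27, 0.41, -0.06, 1.76, 0.03, 0.98, 1.01]]
45 [[0.16, 0.76, 0.01, 1.16, 0.18, 1.7, 1.93], [0.18, 0.4, 0.35, 2.02, -0.43, 0.65, 2.61], None]
45 [None, [-0.53, 0.33, 0.01, 2.2, 0.45, 0.44, 0.45], [-0.17, 0.54, -0.11, 1.56, -0.07, 1.28, 1.11]]
60 [[-0.0, 0.94, 0.36, 0.96, 0.08, 1.95, 2.11], [0.2, 0.47, 0.2, 1.83, -0.06, 0.91, 2.2], [1.31, 0.74, -1.02, 2.39, 2.0, 0.28, 0.38]]
60 [None, [-0.32, 0.39, -0.11, 2.01, 0.08, 0.72, 0.88], [-0.09, 0.68, -0.19, 1.37, -0.11, 1.56, 1.12]]
75 [None, [0.2, 0.59, 0.1, 1.66, 0.11, 1.2, 2.02], [0.84, 0.54, -0.48, 2.23, 0.36, 0.22, 1.89]]
75 [[-0.65, 0.48, 0.14, 2.33, 0.68, 0.18, 0.17], [-0.2, 0.51, -0.16, 1.83, -0.05, 1.01, 1.05], [-0.03, 0.84, -0.26, 1.21, -0.15, 1.82, 1.09]]
```

```bash
sed -i 's/-.5\*th /-.65*th /' h.py; python3 - <<'E'
from h import *
b=np.load("blue.npy");th=b[3]
print([ctrl.ik(*P(b,th,k)) is not None for k in(0,.05,.08,.1)])
s=get_state();p=np.array(s["tcp_pos"]);ctrl.movel(p+[.06,-.06,.13],max_speed=.3);st("up")
ctrl.movep(*P(b,th,.08));st("pre")
ctrl.movel(*P(b,th,0),max_speed=.1);st("at")
ims=[]
for c in("side","top"):
    im,d=vision.grab_frame(c);u,v=np.round(proj(c,pull(b,th))).astype(int)
    ims.append(cv2.resize(im[max(v-45,0):v+45,u-45:u+45],(390,390),interpolation=2))
cv2.imwrite("pics/g1.png",np.hstack(ims))
E
```

```text
[True, True, True, True]
up 1.97 [0.245  0.5368 0.3613] w 0.0857 F [ 0.5 -0.3 -0.4] g 0.0
pre 4.8 [ 0.6031 -0.1772  0.2928] w 0.0854 F [ 0.2 -0.5  0.3] g 0.0
at 5.75 [ 0.5754 -0.1844  0.2186] w 0.0856 F [-0.1  0.   0.3] g 0.0
```

View pics/g1.png

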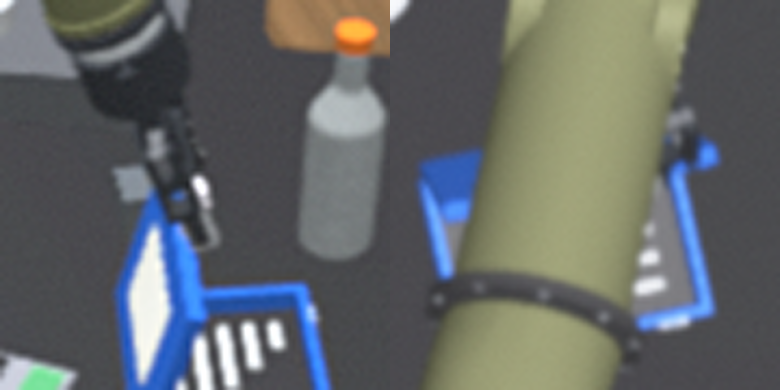

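The near finger straddles the blue pull, which shows at about (200,190) in the left crop. Next I'll close gently and swing the lid down in small arc steps, watching the force.

```bash
python3 - <<'E'
from h import *
b=np.load("blue.npy");th=b[3]
ctrl.close_gripper(force=25);s=st("grip")
if not .024<s["width"]<.034 : raise SystemExit("bad grip")
for t in np.linspace(th,.25,9)[1:]:
    ctrl.movel(*P(b,t),max_speed=.08);s=st(f"{t:.2f}")
    if np.linalg.norm(s["contact_force"])>20: break
E
```

```text
grip 6.41 [ 0.5753 -0.1868  0.2185] w 0.0274 F [ 2.9 -6.   0.1] g 31.0
1.16 6.84 [ 0.5537 -0.1916  0.2111] w 0.0274 F [ 0.4 -6.3 -0. ] g 30.9
1.03 7.28 [ 0.5338 -0.1961  0.201 ] w 0.0275 F [ 1.8 -6.7 -0.1] g 31.1
0.90 7.71 [ 0.5154 -0.2002  0.1882] w 0.0277 F [ 0.9 -6.7 -0.8] g 31.3
0.77 8.14 [ 0.4987 -0.2039  0.173 ] w 0.0275 F [ 0.4 -7.6  0. ] g 31.5
0.64 8.57 [ 0.4841 -0.2072  0.1557] w 0.0275 F [ 0.4 -7.2 -0.7] g 31.7
0.51 9.02 [ 0.4718 -0.2099  0.1364] w 0.0279 F [ 1.1 -8.3 -0.4] g 32.0
0.38 9.46 [ 0.462  -0.2121  0.1156] w 0.0275 F [ 0.7 -8.7 -0.5] g 32.1
0.25 9.9 [ 0.4549 -0.2137  0.0935] w 0.0273 F [ 0.6 -8.7 -1.2] g 32.3
```

```bash
python3 - <<'E'
from h import *
b=np.load("blue.npy");b[:2]+=.003*np.array([np.sin(b[2]),-np.cos(b[2])]);np.save("blue2.npy",b)
for t in[.17,.1,.05,.03,.015,0,-.01,-.02,-.03,-.04,-.05,-.06]:
    pos,q=P(b,max(t,0)); pos[2]+=.18*min(t,0)
    ctrl.movel(pos,q,max_speed=.06 if t>.06 else .03);ctrl.pause(.1);s=st(f"{t:.3f}")
    if s["contact_force"][2]>14: break
im,d=vision.grab_frame("side");W=cloud("side",d);p,r=fit(pts("blue",[(im,W)]),[*b[:3],0.]);print(np.round(p,4),r,pull(p,p[3]))
u,v=np.round(proj("side",pull(b,0))).astype(int);cv2.imwrite("pics/b2.png",cv2.resize(im[v-60:v+60,u-80:u+80],(800,600),interpolation=2))
E
```

```text
0.170 10.39 [ 0.4519 -0.2144  0.0792] w 0.0271 F [-2.5 -1.1 -0.9] g 32.5
0.100 10.85 [ 0.4502 -0.2148  0.0669] w 0.0273 F [-3.  -0.8 -2. ] g 32.5
0.050 11.4 [ 0.4496 -0.2149  0.0578] w 0.0273 F [-4.  -1.2 -1.6] g 32.6
0.030 11.77 [ 0.4494 -0.215   0.0542] w 0.0274 F [-4.9 -1.  -1.4] g 32.6
0.015 12.12 [ 0.4494 -0.215   0.0516] w 0.0272 F [-4.2 -1.3 -0. ] g 32.7
0.000 12.47 [ 0.4494 -0.215   0.0489] w 0.0275 F [-6.1 -0.9 -1.1] g 32.7
-0.010 12.82 [ 0.4493 -0.215   0.0471] w 0.0275 F [-5.8 -1.5  0.2] g 32.7
-0.020 13.17 [ 0.4494 -0.215   0.0467] w 0.0276 F [-9.2  0.2 19.1] g 35.1
[ 0.5498 -0.19    0.2202 -0.0283] 0.0015382221807525446 [ 0.44716949 -0.21297435  0.0624106 ]
```

View pics/b2.png

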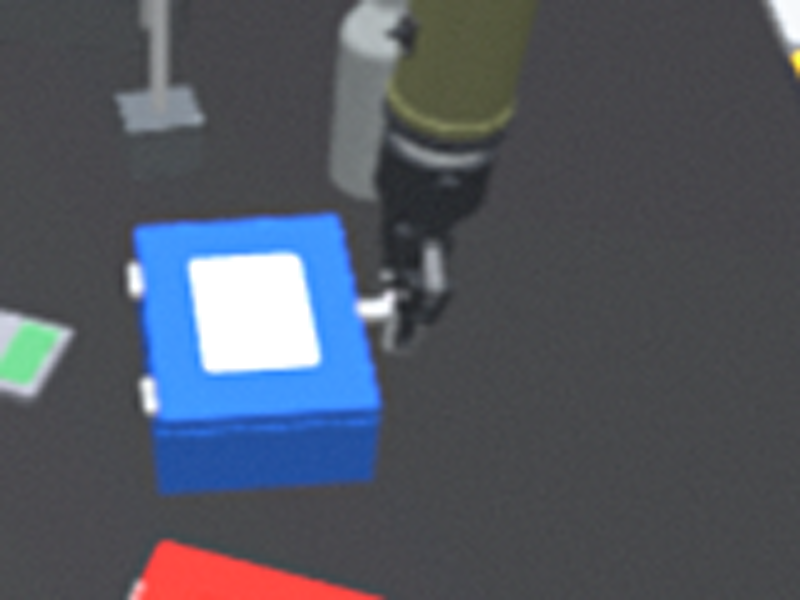

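The blue lid is flush all round and met a hard stop: the force rose to 19 N within 2 mm. Release it, check it, then go to the red pull. Gripping blue showed that the top-camera fit was the more accurate one, so I use that for red.

```bash
python3 - <<'E'
from h import *
b=np.load("blue2.npy")
ctrl.ungrasp();st("open")
pos,q=P(b,0);pos[2]=get_state()["tcp_pos"][2]
ctrl.movel(pos+[-.008,0,.1],q,max_speed=.12)
ctrl.movel(pos+[-.01,.06,.2],q,max_speed=.3);st("away")
top=np.load("top.npz");r,_=fit(pts("red",[(top["im"],top["W"])]),[.533,.141,-.2,0.]);r[3]=0
np.save("red2.npy",r);print(np.round(r,4),pull(r,0))
ctrl.movep(*P(r,0,.1));st("pre")
im,d=vision.grab_frame("side");p,_=fit(pts("blue",[(im,cloud("side",d))]),[*b[:3],0.]);print("blue",np.round(p,4))
ctrl.movel(*P(r,0,0),max_speed=.1);st("at")
im,d=vision.grab_frame("side");u,v=np.round(proj("side",pull(r,0))).astype(int)
cv2.imwrite("pics/r1.png",cv2.resize(im[v-110:v+40,u-100:u+100],(800,600),interpolation=2))
E
```

```text
open 13.82 [ 0.4497 -0.215   0.0452] w 0.0855 F [0.3 0.5 0.2] g 0.0
away 15.34 [ 0.4396 -0.1547  0.245 ] w 0.0853 F [ 0.5 -0.6 -0.1] g 0.0
[ 0.533   0.141  -0.2042  0.    ] [0.43022654 0.16233905 0.0675    ]
pre 16.61 [0.4235 0.1625 0.148 ] w 0.0854 F [ 0.4 -0.3  0.5] g 0.0
blue [ 0.5509 -0.1898  0.2149 -0.0264]
at 17.81 [0.4321 0.1621 0.0493] w 0.0854 F [-0.8  0.  -0.9] g 0.0
```

View pics/r1.png

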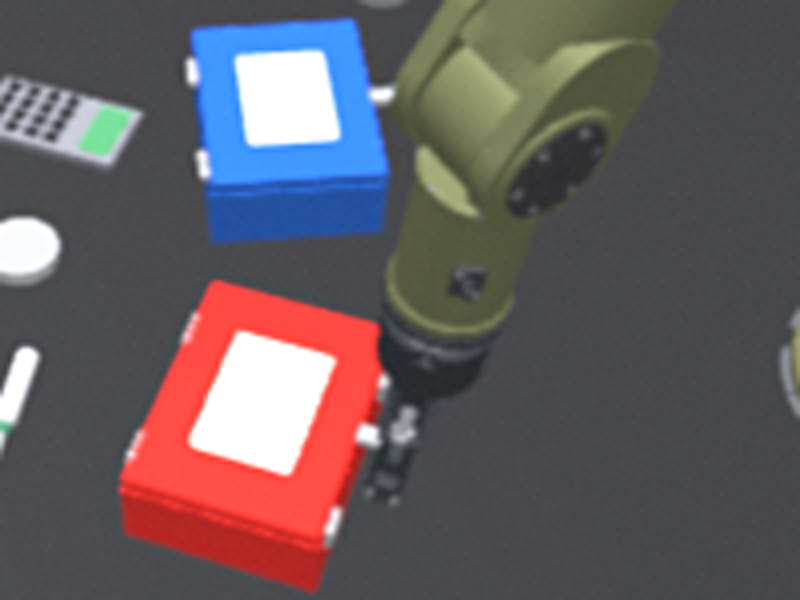

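Blue stays shut (flush, angle fit the same as when it was pressed down). The red pull's stem shows at crop (370,433), between the fingers. Now close and lift.

```bash
python3 - <<'E'
from h import *
r=np.load("red2.npy")
ctrl.close_gripper(force=40);s=st("grip")
if not .024<s["width"]<.034 : raise SystemExit("bad grip")
h=np.array([-np.sin(r[2]),np.cos(r[2])])
f=h@np.array(s["contact_force"])[:2];print("lateral",f)
if abs(f)>3: r[:2]+=h*f*.0004; np.save("red2.npy",r)
for t in np.r_[.03,.08,np.linspace(.17,.95,9)]:
    ctrl.movel(*P(r,t),max_speed=.06);s=st(f"{t:.2f}")
    if np.linalg.norm(s["contact_force"])>25: print("STOP");break
    if not .024<s["width"]<.034: print("LOST");break
im,d=vision.grab_frame("side");p,e=fit(pts("red",[(im,cloud("side",d))]),[*r[:3],t]);print(np.round(p,4),e)
E
```

```text
grip 18.42 [0.4321 0.163  0.0493] w 0.0274 F [-1.4  3.3  5.2] g 41.6
lateral 2.8933457122736783
0.03 18.67 [0.4321 0.1629 0.0542] w 0.0274 F [ 0.3  5.1 -2.6] g 40.8
0.08 18.97 [0.4327 0.1628 0.0631] w 0.0272 F [ 0.6  5.6 -2.9] g 40.7
0.17 19.38 [0.4348 0.1623 0.0791] w 0.0274 F [ 1.5  4.3 -2.6] g 40.5
0.27 19.82 [0.4385 0.1615 0.0959] w 0.027 F [ 2.3  4.8 -2.9] g 40.3
0.36 20.27 [0.4438 0.1604 0.1123] w 0.0272 F [ 0.4  6.3 -2.9] g 40.2
0.46 20.71 [0.4506 0.159  0.1281] w 0.0271 F [ 2.3  6.2 -3.1] g 40.0
0.56 21.15 [0.4588 0.1572 0.143 ] w 0.0273 F [ 1.6  5.8 -2.5] g 39.9
0.66 21.58 [0.4683 0.1552 0.1569] w 0.027 F [ 0.8  5.1 -3. ] g 40.0
0.76 22.02 [0.4791 0.1528 0.1699] w 0.0272 F [-0.1  4.5 -2.4] g 40.1
0.85 22.45 [0.4911 0.1503 0.1816] w 0.027 F [-0.6  4.6 -3. ] g 40.1
0.95 22.88 [0.5046 0.1474 0.1924] w 0.027 F [-0.8  5.4 -0.4] g 40.2
[ 0.5354  0.1444 -0.2139  0.9209] 0.0008791993064413937
```

```bash
python3 - <<'E'
from h import *
r=np.load("red2.npy")
for t in(1.0,1.047): ctrl.movel(*P(r,t),max_speed=.05);st(t)
ctrl.pause(.5);st("hold")
D=[]
for c in("side","top"):
    im,d=vision.grab_frame(c);D.append((im,cloud(c,d)))
for n,dd in(("side",D[:1]),("top",D[1:]),("both",D)):
    Q=pts("red",dd);p,e=fit(Q,[*r[:3],1.04]);print(n,len(Q),np.round(p,4),"deg",np.degrees(p[3]),e)
for n,dd in(("side",D[:1]),):
    p,e=fit(pts("blue",dd),[*np.load("blue2.npy")[:3],0.]);print("blue",np.round(p,4))
cv2.imwrite("pics/f.png",cv2.resize(D[0][0][80:300,150:420],(736,600),interpolation=2))
E
```

```text
1.0 23.26 [0.5119 0.1459 0.1974] w 0.0276 F [-0.2  5.2 -0.9] g 40.4
1.047 23.57 [0.5188 0.1444 0.2016] w 0.027 F [-1.   4.9 -0.6] g 40.4
hold 24.07 [0.5187 0.1444 0.2016] w 0.0273 F [-1.1  5.1 -1.7] g 40.4
side 1382 [ 0.5358  0.1445 -0.2143  1.0145] deg 58.123762722216505 0.0009847514066938642
top 466 [ 0.5318  0.1382 -0.2123  1.0226] deg 58.590538420591294 0.001498452462579787
both 1848 [ 0.5351  0.1444 -0.2189  1.0135] deg 58.067062959558854 0.0011175007510725518
blue [ 0.5535 -0.1895  0.2117 -0.0238]
```

View pics/f.png

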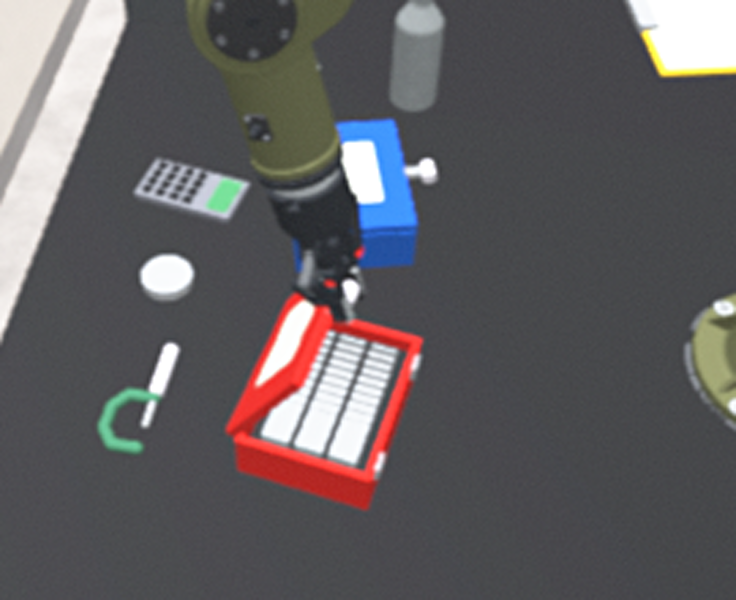

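The red lid is open with its blocks in view, held at the pull near (345,290). The blue case is shut and the bystanders are undisturbed. The cameras say about 58.5° and the arm geometry about 60°, so I'll nudge up 0.7° and hand in.

```bash
python3 - <<'E'
from h import *
r=np.load("red2.npy")
ctrl.movel(*P(r,1.06),max_speed=.03);ctrl.pause(.7);s=st("final");print(np.abs(s["qd"]).max())
print(ticket.close_job())
E
```

```text
final 25.12 [0.5208 0.144  0.2028] w 0.0268 F [-0.7  5.2 -1.2] g 40.4
0.002098491470054697
the job is handed in; nothing more can be done
None
```

The blue lid was lowered gently until fully shut, and the red lid is held steady in the gripper at about 60° (cameras just under, arm geometry just over); I handed the job in at 25 s, well under the 58 s limit.

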